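Pump up the airbrush air tank

TASK

Charge the little airbrush air tank: with a fingertip push the bleed lever on its top round until it lies fully across its spout against the stop, then press the pump knob all the way down and let it spring back up, stroke after stroke, until the white pressure pin has popped fully out of its brass fitting. Only push and press: do not lift, tip or drag the tank, and leave the bottle, jar and cup behind it where they stand. Finish with the lever shut and the knob sprung back up.

Things in the scene. Friction and masses are not known exactly. Their poses are not given: they have to be found in the camera images.
- air_tank: Squat grey-painted tank on a rubber foot, 128 mm across, 90 mm tall, loose on the bench, about 3 kg. Origin: centre of its underside, z up; its -x side looks roughly to the robot (yaw within 0.6 rad). On top: pump on the axis, pin fitting 42 mm off towards -x, bleed valve 42 mm off towards -y with its spout along -y, relief valve at (30, 30) mm, 104 mm high. Hose coupler on the +y side.
- pump_top (a point): Centre of the top face of the pump knob; moves with it. The knob is a black round mushroom 46 mm across on a thin rod, flat on top over 30 mm; its top is 152 mm above the bench when up. It is pressed straight down.
- pump (a joint): How far the knob is pressed, m: 0 = up, 0.024 = down on its stop. A spring (4 N at the top, 9 N at the bottom; drag 3.5 N at 0.1 m/s) returns it in 0.3 s. Full gain needs a full stroke down and fully up; with the bleed lever open nothing is gained. 4 to 8 full strokes are needed (it varies); the pin does not stir in the first ones. Pumping on after the pin is out does no harm.
- pin_top (a point): Centre of the top of the pressure pin: white plastic, 9 mm in diameter, in a brass hexagon fitting 21 mm across whose mouth is 101 mm above the bench. When in, it stands 1 mm proud of the mouth; fully out, about 17 mm (and rises no further).
- pressure_pin (a joint): How far the pin has come out, m: 0 = in; fully out it reads about 0.016 (over 0.0135 counts). Once it stirs it rises by 2 to 5 mm a full stroke, the last time from 11 to 16 mm at once, then no further; it stays where it is.
- lever_pivot (a point): The vertical axis of the bleed lever at mid thickness of the lever, 111 mm above the bench, 42 mm from the tank's axis.
- lever_end (a point): On the bleed lever's centre line, 48 mm from the pivot, 4 mm short of the tip. The lever is a level bar; from 18 to 52 mm from the pivot it has a black sleeve 12 mm wide, 10 mm thick (106 to 116 mm above the bench). Under it: the spout (top 100 mm above the bench, ends 68 mm from the tank's axis) and the tank's shoulder (under 88 mm).
- bleed_lever (a joint): Angle of the lever, rad: 0 = open, over the spout, pointing along the tank's -y; 1.571 = shut on its stop, pointing along the tank's +x; over 1.40 counts as shut. Grows counter-clockwise from above. Stiff (0.04 N m, about 1 N at the sleeve), stays where left. Starts between 0 and 0.3.
- thinner_bottle: White squeeze bottle with a nozzle, 46 mm across, 135 mm tall, standing loose behind the tank; to be left alone. Origin: centre of its underside.
- paint_jar: Paint jar with a white cap, 43 mm across, 55 mm tall, standing loose behind the tank; to be left alone. Origin: centre of its underside.
- steel_cup: Small steel cup, 45 mm across, 45 mm tall, standing loose behind the tank; to be left alone. Origin: centre of its underside.

How it is judged:
On the way, in this order (a step that is already met when the one before it is completed fails the run):
1. the bleed lever is shut (value of joint bleed_lever above 1.4 rad), for 0.2 s.
2. the pressure pin is fully out (value of joint pressure_pin above 0.0135 m), for 0.2 s.
At the end, for the whole second after the job is handed in: The pressure pin is out by more than 13.5 mm of its 16, the bleed lever is within 0.17 rad of its stop, the pump knob is back up (within 3 mm), and the tank stands upright at rest within 40 mm of where it stood, the bottle, jar and cup upright within 25 mm of where they stood (value of joint pressure_pin above 0.0135 m and value of joint bleed_lever above 1.4 rad and value of joint pump below 0.003 m and angle between air_tank's own z axis and vertical below 0.05 rad and distance of air_tank from where it was at the start of the episode below 0.04 m and linear speed of air_tank below 0.02 m/s and angle between each of thinner_bottle, paint_jar, steel_cup's own z axis and vertical below 0.1 rad and distance of each of thinner_bottle, paint_jar, steel_cup from where it was at the start of the episode below 0.025 m); the robot touches nothing.
It fails at once if the tank was lifted or tipped (height (world z) of air_tank above 0.008 m or angle between air_tank's own z axis and vertical above 0.15 rad).
It fails at once if the tank was dragged (distance of air_tank from where it was at the start of the episode above 0.04 m).
It fails at once if the bottle, jar or cup was moved (distance of any of thinner_bottle, paint_jar, steel_cup from where it was at the start of the episode above 0.025 m).
It also fails if it takes over 58 s, if anything falls off the work surface, if the arm or the gripper's body presses on something with over 40 N, if the wrist force passes 120 N, or if a joint passes its speed limit or range.

ROBOT

A 6-joint arm with a two-finger parallel gripper is mounted at the origin on a cart in front of the work surface, level with it; the furniture and walls round the work are solid. World frame = base frame: x ahead of the robot, y to its left, z up, the work surface at z = 0. Lengths are in m, angles in rad, forces in N, time in s.
With the tool pointing down it reaches from about 0.425 to 0.95 m from the base axis. Payload 3.5 kg.
Tool frame: the origin (TCP) lies at the very end of the fingers, on their centre line; the grasp point (between the pads) lies behind it (ctrl.grasp_offset is the z of the grasp point in the tool frame, in m); z points along the fingers, x is the direction in which the jaws open and shut, and the axes are right-handed (so a half turn about z gives the same grasp; the last joint's range is limited). The gripper opens to 85 mm and grips with 20 to 120 N. Pads are 22 mm wide; open, the fingers measure 114 mm over their backs; the gripper's body (76 mm by 85 mm) begins 54 mm behind the grasp point. The pads swing forward as they close: fully open they stand 13 mm farther back than shut.
Start: joints at [-1.315, 0.286, 1.577, -0, 1.279, -0.15], TCP at [0.266, -0.62, 0.231] pointing down, gripper open.
Joint ranges: [-2.77, 2.77], [-0.9, 2.22], [0.21, 2.48], [-1.53, 4.67], [0.24, 2.81], [-2.84, 2.84]. Speed limits (rad/s): [2.79, 2.79, 3.14, 3.14, 3.14, 3.14].

INTERFACE

Orientations are given as a unit quaternion [x, y, z, w].
In Python, from plant import ctrl gives the robot as it stands.
- The arm moves only by the shell command python3 -m jog 'ROWS' [FORCE]. ROWS is JSON, a list of rows, each an object with "grip": the closure, from 0 (fully open) to 1 (shut); "xyz": the shift along the tool's x, y, z in m, a list of three; "dr": the turn, a rotation vector about the tool's x, y, z in rad, a list of three. A call has 1 to 12 rows; each row is the pose to reach, as a shift and turn from the pose commanded when the call began, along the tool's axes at that moment; what a row does not reach only later rows make up. A row lasts 1/12 s, in which the tool goes at most 41.7 mm and 7.16 degrees, less where a joint would pass 70% of its speed; a pose out of reach is approached as far as the arm can. A call with a gripper value outside its range is refused whole. The fingers move at their own pace and stop on an object; FORCE is the grip in N (left out, the last holds). Time passes only in rows, so rows that repeat a pose let the fingers close. It gives the time, the measured TCP pose, the force and the opening at its end, in the units of the state.
- ctrl.get_state(): the state, without advancing time (a new reading comes with each control period).
- ctrl.read_camera(name): name is "scene" or "top" or "wrist"; returns the picture (420x560x3 uint8, red, green, blue); there is no depth.
- ctrl.get_calibration(name): a dict with "mtx" (3x3 intrinsics, pixels), "R" (3x3) and "t" (3): a world point X has camera coordinates R X + t; the wrist camera has in their place "hand_eye" (4x4, takes a point from camera to tool coordinates, whose origin is the TCP and whose axes are the tool frame's). Camera axes: x right, y down, z forward; pixel columns grow to the right and rows downward; lengths in m; the calibration is good to about 2 mm. A picture is of the moment at which its call begins: read the wrist's pose just before it. get_calibration takes no time and is no camera call.
- ctrl.sign_off(): hands the job in, once; it reports no verdict.
The state is a dict: "time": time; "qpos": joint angles; "dq": joint speeds; "joint_efforts": joint torques, N m; "eef_pos": TCP position; "tcp_rot": TCP orientation; "contact_force": force on the tool from outside, world axes, zero at the start; "wrist_torque": the same for the moment, N m; "opening": opening from 0.0 (shut) to 1.0 (fully open).
Only numpy, scipy, OpenCV 4.12 (cv2) and the standard library are available. Lean on these libraries where they do the work, as an engineer would, in place of code of your own. Each camera call takes 0.05 s, during which the arm holds its last target.

## Working session

There is one attempt and no reset: what is moved stays moved. The work goes in short steps, Python scripts to look and compute and a shell command to move; the robot and the scene stay as the last step left them, time stands still between calls to the robot, and variables do not carry over. Pictures are saved under pics/ and viewed, and the job is handed in when it is done.

```bash
ls; mkdir -p pics
python3 - <<'E'
from plant import ctrl
import cv2,numpy as np
np.set_printoptions(precision=4,suppress=True)
s=ctrl.get_state();print(s);print(ctrl.grasp_offset)
for n in("scene","top","wrist"):
    c=ctrl.get_calibration(n);print(n,c)
    cv2.imwrite(f"pics/{n}0.png",ctrl.read_camera(n)[:,:,::-1])
E
```

```text
pics
{'time': 0.0, 'qpos': array([-1.315 ,  0.2872,  1.5782,  0.    ,  1.2786, -0.15  ]), 'dq': array([ 0.0006,  0.0014,  0.0005, -0.0003,  0.0005, -0.0011]), 'joint_efforts': array([  0.0009, -40.5981, -29.2626,  -0.0001,   0.0058,   0.    ]), 'eef_pos': array([ 0.2663, -0.6195,  0.2299]), 'tcp_rot': array([ 0.8351, -0.5501, -0.0009, -0.0008]), 'contact_force': array([0.2278, 0.1514, 0.5716]), 'wrist_torque': array([-0.0591,  0.0107,  0.0511]), 'opening': 0.9968160732154523}
-0.0187
scene {'mtx': array([[537.7295,   0.    , 272.8289],
       [  0.    , 537.7295, 212.1759],
       [  0.    ,   0.    ,   1.    ]]), 'R': array([[-0.8226, -0.5683,  0.0207],
       [-0.3783,  0.5197, -0.7661],
       [ 0.4246, -0.6379, -0.6424]]), 't': array([0.5183, 0.3175, 0.6745])}
top {'mtx': array([[524.5705,   0.    , 277.1038],
       [  0.    , 524.5705, 211.653 ],
       [  0.    ,   0.    ,   1.    ]]), 'R': array([[-0.0115, -0.9999, -0.0041],
       [-0.9846,  0.012 , -0.1745],
       [ 0.1745,  0.002 , -0.9846]]), 't': array([0.0146, 0.6182, 0.9909])}
wrist {'mtx': array([[357.3856,   0.    , 278.8972],
       [  0.    , 357.3856, 211.2865],
       [  0.    ,   0.    ,   1.    ]]), 'hand_eye': array([[ 1.    , -0.0005, -0.0003,  0.0011],
       [ 0.0006,  0.9442,  0.3294, -0.0847],
       [ 0.0001, -0.3294,  0.9442, -0.1419],
       [ 0.    ,  0.    ,  0.    ,  1.    ]])}
```

View pics/scene0.png

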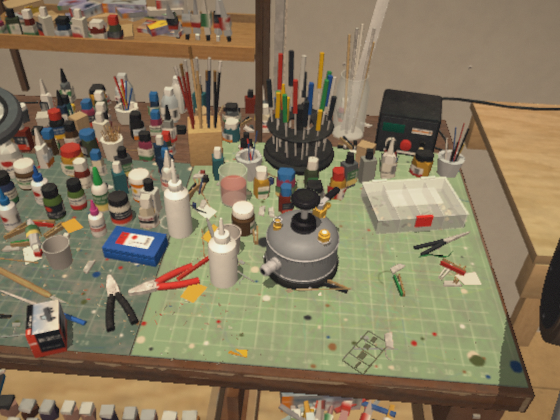

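View pics/top0.png

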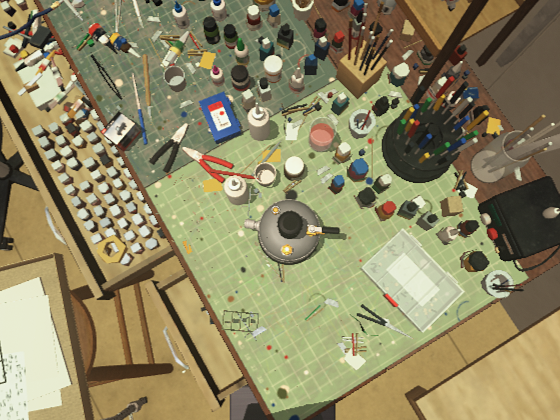

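The scene shot shows the tank at about (303,245), with its knob at (305,200). In the top view the tank is at about (291,230) and the lever points right, near (320,230). I'll enlarge both.

Run:
```python
import cv2,numpy as np
from plant import ctrl
for n in("scene","top"):
    c=ctrl.get_calibration(n);print(n,-c["R"].T@c["t"])
a=cv2.imread("pics/scene0.png")[170:300,240:370];cv2.imwrite("pics/sc_crop.png",cv2.resize(a,None,fx=4.6,fy=4.6,interpolation=cv2.INTER_CUBIC))
a=cv2.imread("pics/top0.png")[140:280,210:370];cv2.imwrite("pics/top_crop.png",cv2.resize(a,None,fx=4,fy=4,interpolation=cv2.INTER_CUBIC))
```

```text
scene [0.2599814  0.55984606 0.66580604]
top [0.43591436 0.00521741 1.08363909]
```

View pics/sc_crop.png

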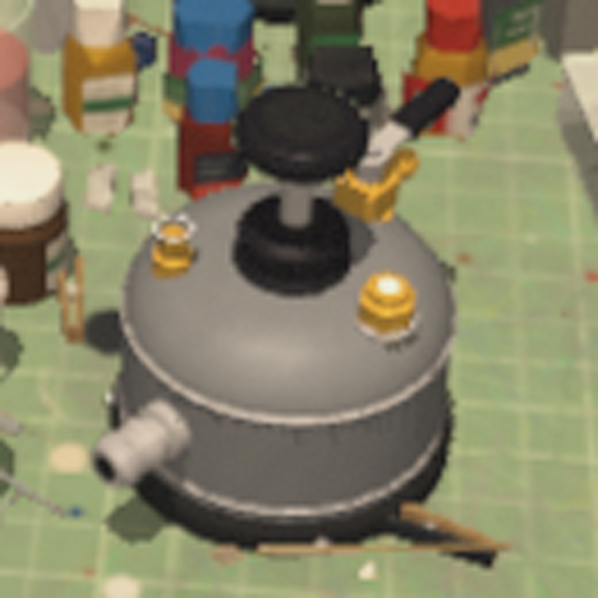

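View pics/top_crop.png

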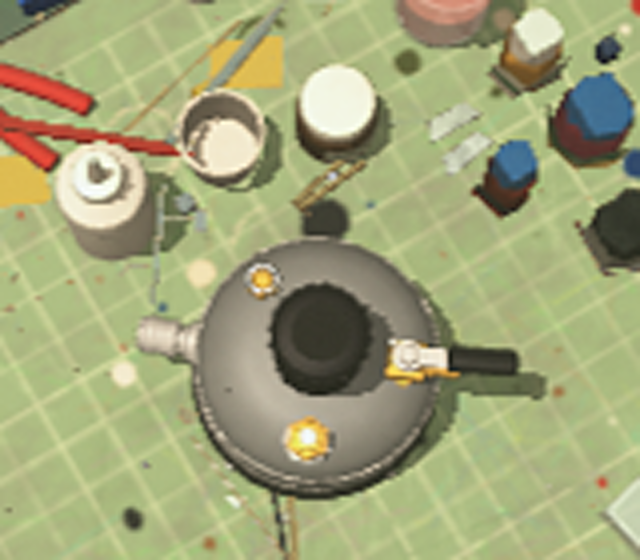

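```bash
cat > h.py <<'E'
import numpy as np,cv2
from plant import ctrl
from scipy.optimize import least_squares
np.set_printoptions(precision=4,suppress=True)
def P(n):
    c=ctrl.get_calibration(n);return c["mtx"]@np.c_[c["R"],c["t"]]
def proj(M,X):
    v=M@np.r_[X,1];return v[:2]/v[2]
def tri(a,b,A=None,B=None):
    A=P("scene") if A is None else A;B=P("top") if B is None else B
    X=cv2.triangulatePoints(A,B,np.float64(a).reshape(2,1),np.float64(b).reshape(2,1))[:,0];X=X[:3]/X[3]
    return X,np.linalg.norm(proj(A,X)-a),np.linalg.norm(proj(B,X)-b)
E
python3 - <<'E'
from h import *
S=lambda x,y:np.array([x/4.6+240,y/4.6+170]);T=lambda x,y:np.array([x/4+210,y/4+140])
f=dict(knob=(S(303,122),T(322,332)),pin=(S(388,287),T(307,437)),tip=(S(455,90),T(518,362)),relief=(S(174,232),T(263,279)))
# sleeve inner end
f["slv0"]=(S(402,128),T(450,359))
for k,(a,b) in f.items(): print(k,*tri(a,b))
def model(p):
    x,y,yaw,l=p;c,s=np.cos(yaw),np.sin(yaw)
    w=lambda u,v,z:np.array([x+c*u-s*v,y+s*u+c*v,z])
    pv=np.array([0,-.042]);d=np.array([np.sin(l),-np.cos(l)])
    e=pv+.052*d;g=pv+.018*d
    return dict(knob=w(0,0,.152),pin=w(-.042,0,.102),relief=w(.03,.03,.104),tip=w(*e,.111),slv0=w(*g,.111))
def res(p):
    m=model(p);return np.concatenate([np.r_[proj(P("scene"),m[k])-f[k][0],proj(P("top"),m[k])-f[k][1]] for k in m])
r=least_squares(res,[.45,0,0,.1]);print(r.x,r.fun.reshape(-1,4))
# obstacles on base
for n,(u,v) in dict(bottle=(102,190),cup=(222,140),jar=(338,105)).items(): print(n,T(u,v))
E
```

```text
knob [ 0.5816 -0.0165  0.1476] 0.5562539487708711 0.5048542118668574
pin [ 0.5394 -0.0097  0.0996] 0.7174519007964428 0.6323443836887456
tip [ 0.5714 -0.1094  0.1084] 0.03632300097966881 0.03482309501846486
relief [0.6148 0.0101 0.1001] 0.530439039724233 0.4707522505361053
slv0 [ 0.5741 -0.0771  0.1095] 0.6327207033995036 0.5936046491700683
[ 0.5804 -0.0149 -0.1298  0.0486] [[ 0.7927 -1.3161 -1.0345 -0.202 ]
 [ 1.0785 -0.7144 -0.3447 -0.3948]
 [ 0.6491 -1.2631 -0.6711 -0.4151]
 [ 0.1224 -0.7854 -0.3921  0.1684]
 [ 0.2124  0.3807 -1.5527 -0.326 ]]
bottle [235.5 187.5]
cup [265.5 175. ]
jar [294.5  166.25]
```

```bash
cat >> h.py <<'E'
from scipy.spatial.transform import Rotation as Ro
TX,TY,YAW=.5804,-.0149,-.13
def w(u,v):
    c,s=np.cos(YAW),np.sin(YAW);return np.array([TX+c*u-s*v,TY+s*u+c*v])
def tank_goal(u,v,z): # world goal
    return np.r_[w(u,v),z]
def rel(goal,yaw=None):
    s=ctrl.get_state();R=Ro.from_quat(s["tcp_rot"]);t=R.inv().apply(goal-s["eef_pos"])
    rv=None
    if yaw is not None:
        G=Ro.from_matrix(np.c_[[np.cos(yaw),np.sin(yaw),0],[np.sin(yaw),-np.cos(yaw),0],[0,0,-1]]);rv=(R.inv()*G).as_rotvec()
    return t,rv
def finger(l,gap=0,r=.038):
    pv=np.array([0,-.042]);d=np.array([np.sin(l),-np.cos(l)]);n=np.array([-np.cos(l),-np.sin(l)])
    h=.0145*abs(n[0])+.011*abs(n[1])
    return pv+r*d+n*(.006+h+gap)
E
python3 - <<'E'
from h import *
p=finger(.05,.014);print(p,w(*p))
print(rel(tank_goal(*p,.2),YAW))
for n,b in dict(bottle=(235.5,190),cup=(265.5,175),jar=(294.5,166)).items():
    c=ctrl.get_calibration("top");r=c["R"].T@np.linalg.inv(c["mtx"])@np.r_[b,1];C=-c["R"].T@c["t"]
    for z in(.135,.05): 
        X=C+r*(z-C[2])/r[2];print(n,z,X)
print(w(.052,-.048))
E
```

```text
[-0.0331 -0.0817] [ 0.537  -0.0916]
(array([-0.3782, -0.4571,  0.0311]), array([-0.0012,  0.0016, -1.035 ]))
bottle 0.135 [0.6457 0.0837 0.135 ]
bottle 0.05 [0.6645 0.0907 0.05  ]
cup 0.135 [0.6736 0.0279 0.135 ]
cup 0.05 [0.6949 0.0299 0.05  ]
jar 0.135 [ 0.6901 -0.0263  0.135 ]
jar 0.05 [ 0.7129 -0.0291  0.05  ]
[ 0.6257 -0.0692]
```

```bash
python3 -m jog '[{"grip":1,"xyz":[-0.025,-0.03,0],"dr":[0,0,-0.07]},{"grip":1,"xyz":[-0.05,-0.06,0],"dr":[0,0,-0.15]},{"grip":1,"xyz":[-0.075,-0.09,0],"dr":[0,0,-0.23]},{"grip":1,"xyz":[-0.1,-0.12,0],"dr":[0,0,-0.31]},{"grip":1,"xyz":[-0.125,-0.15,0],"dr":[0,0,-0.39]},{"grip":1,"xyz":[-0.15,-0.18,0],"dr":[0,0,-0.47]},{"grip":1,"xyz":[-0.175,-0.21,0],"dr":[0,0,-0.55]},{"grip":1,"xyz":[-0.2,-0.24,0],"dr":[0,0,-0.63]},{"grip":1,"xyz":[-0.225,-0.27,0],"dr":[0,0,-0.71]},{"grip":1,"xyz":[-0.25,-0.3,0],"dr":[0,0,-0.79]},{"grip":1,"xyz":[-0.275,-0.33,0],"dr":[0,0,-0.87]},{"grip":1,"xyz":[-0.3,-0.36,0],"dr":[0,0,-0.95]}]' 40
python3 - <<'E'
from h import *
p=finger(.05,.014)
print(rel(tank_goal(*p,.2),YAW))
E
```

```text
time: 1.15
eef_pos: [0.4791, -0.2005, 0.2312]
tcp_rot: [0.994, -0.105, -0.0, -0.0]
contact_force: [0.4, -1.4, 0.6]
opening: 0.001
(array([ 0.0338, -0.1185,  0.0312]), array([-0.    ,  0.    , -0.0812]))
```

```bash
python3 -m jog '[{"grip":1,"xyz":[0.01,-0.035,0.005],"dr":[0,0,-0.04]},{"grip":1,"xyz":[0.02,-0.07,0.01],"dr":[0,0,-0.08]},{"grip":1,"xyz":[0.03,-0.1,0.015],"dr":[0,0,-0.08]},{"grip":1,"xyz":[0.034,-0.118,0.02],"dr":[0,0,-0.08]},{"grip":1,"xyz":[0.034,-0.118,0.02],"dr":[0,0,-0.08]},{"grip":1,"xyz":[0.034,-0.118,0.02],"dr":[0,0,-0.08]}]'
python3 - <<'E'
from h import *
p=finger(.05,.014)
print(rel(tank_goal(*p,.104),YAW))
s=ctrl.get_state();I=ctrl.read_camera("wrist");cv2.imwrite("pics/w1.png",I[:,:,::-1])
c=ctrl.get_calibration("wrist")
H=np.eye(4);H[:3,:3]=Ro.from_quat(s["tcp_rot"]).as_matrix();H[:3,3]=s["eef_pos"]
M=np.linalg.inv(H@c["hand_eye"]);M=c["mtx"]@M[:3]
pv=np.array([0,-.042]);d=np.array([np.sin(.05),-np.cos(.05)])
for k,X in dict(knob=np.r_[w(0,0),.152],pin=np.r_[w(-.042,0),.102],piv=np.r_[w(0,-.042),.116],tip=np.r_[w(*(pv+.052*d)),.111]).items(): print(k,proj(M,X))
E
```

```text
time: 1.65
eef_pos: [0.537, -0.0935, 0.2106]
tcp_rot: [0.998, -0.066, -0.001, -0.0]
contact_force: [-0.6, -0.3, -0.0]
opening: -0.001
(array([-0.    , -0.0018,  0.1066]), array([ 0.0001,  0.0017, -0.0026]))
knob [340.3649  87.2764]
pin [264.8027  87.3796]
piv [328.2897 154.2054]
tip [327.9598 224.4268]
```

View pics/w1.png

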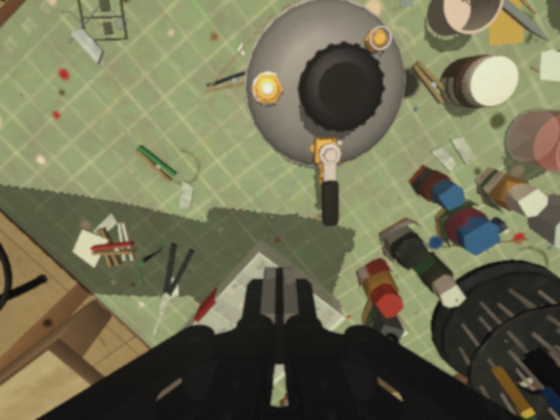

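The wrist view puts the knob at (341,86), the pin at (267,88), the pivot at (331,153) and the lever tip at (331,222). The model's predictions are within 3 px of these. Next I'll go down beside the lever and work out the arc.

```bash
python3 -m jog '[{"grip":1,"xyz":[0,0,0.03],"dr":[0,0,0]},{"grip":1,"xyz":[0,-0.001,0.06],"dr":[0,0,0]},{"grip":1,"xyz":[0,-0.002,0.085],"dr":[0,0,0]},{"grip":1,"xyz":[0,-0.002,0.1],"dr":[0,0,0]},{"grip":1,"xyz":[0,-0.002,0.106],"dr":[0,0,0]},{"grip":1,"xyz":[0,-0.002,0.106],"dr":[0,0,0]},{"grip":1,"xyz":[0,-0.002,0.106],"dr":[0,0,0]}]'
python3 - <<'E'
from h import *
for l in np.linspace(.05,1.6,17):
    p=finger(l);print(round(l,2),p,rel(tank_goal(*p,.104))[0])
E
```

```text
time: 2.28
eef_pos: [0.5379, -0.0935, 0.1063]
tcp_rot: [0.998, -0.068, 0.001, 0.0]
contact_force: [0.1, -0.5, 0.5]
opening: -0.002
0.05 [-0.0191 -0.081 ] [ 0.0129 -0.0025  0.0023]
0.15 [-0.0162 -0.0828] [ 0.0158 -0.0007  0.0023]
0.24 [-0.0129 -0.0844] [0.0191 0.0008 0.0023]
0.34 [-0.0093 -0.0856] [0.0227 0.002  0.0023]
0.44 [-0.0055 -0.0865] [0.0265 0.0029 0.0023]
0.53 [-0.0014 -0.087 ] [0.0306 0.0033 0.0023]
0.63 [ 0.0029 -0.087 ] [0.0349 0.0033 0.0023]
0.73 [ 0.0073 -0.0864] [0.0393 0.0027 0.0023]
0.82 [ 0.0117 -0.0854] [0.0437 0.0016 0.0023]
0.92 [ 0.0161 -0.0837] [ 0.048  -0.      0.0023]
1.02 [ 0.0203 -0.0815] [ 0.0523 -0.0023  0.0023]
1.12 [ 0.0243 -0.0787] [ 0.0563 -0.0051  0.0023]
1.21 [ 0.0281 -0.0754] [ 0.06   -0.0085  0.0023]
1.31 [ 0.0314 -0.0715] [ 0.0633 -0.0123  0.0023]
1.41 [ 0.0343 -0.0672] [ 0.0662 -0.0167  0.0023]
1.5 [ 0.0367 -0.0625] [ 0.0685 -0.0214  0.0023]
1.6 [ 0.0385 -0.0583] [ 0.0703 -0.0256  0.0023]
```

Run:
```python
from h import *
for l in np.linspace(.05,1.6,17):
    p=finger(l,r=.040-.013*l/1.57);print(round(l,2),p,rel(tank_goal(*p,.104))[0])
```

```text
0.05 [-0.019  -0.0826] [ 0.0129 -0.0009  0.0023]
0.15 [-0.016  -0.0836] [0.0159 0.     0.0023]
0.24 [-0.0129 -0.0843] [0.0191 0.0008 0.0023]
0.34 [-0.0096 -0.0848] [0.0224 0.0013 0.0023]
0.44 [-0.0061 -0.085 ] [0.0258 0.0014 0.0023]
0.53 [-0.0026 -0.0849] [0.0294 0.0013 0.0023]
0.63 [ 0.001  -0.0844] [0.033  0.0007 0.0023]
0.73 [ 0.0046 -0.0834] [ 0.0366 -0.0002  0.0023]
0.82 [ 0.0081 -0.0821] [ 0.0401 -0.0016  0.0023]
0.92 [ 0.0116 -0.0803] [ 0.0435 -0.0034  0.0023]
1.02 [ 0.0148 -0.0781] [ 0.0468 -0.0056  0.0023]
1.12 [ 0.0178 -0.0755] [ 0.0498 -0.0082  0.0023]
1.21 [ 0.0206 -0.0725] [ 0.0525 -0.0112  0.0023]
1.31 [ 0.0229 -0.0692] [ 0.0548 -0.0146  0.0023]
1.41 [ 0.0248 -0.0656] [ 0.0567 -0.0182  0.0023]
1.5 [ 0.0263 -0.0618] [ 0.0581 -0.022   0.0023]
1.6 [ 0.0272 -0.0586] [ 0.0591 -0.0252  0.0023]
```

```bash
python3 -m jog '[{"grip":1,"xyz":[0.008,0,0.002],"dr":[0,0,0]},{"grip":1,"xyz":[0.013,0,0.002],"dr":[0,0,0]},{"grip":1,"xyz":[0.019,0.001,0.002],"dr":[0,0,0]},{"grip":1,"xyz":[0.026,0.001,0.002],"dr":[0,0,0]},{"grip":1,"xyz":[0.033,0.001,0.002],"dr":[0,0,0]},{"grip":1,"xyz":[0.04,-0.002,0.002],"dr":[0,0,0]},{"grip":1,"xyz":[0.0435,-0.0035,0.002],"dr":[0,0,0]},{"grip":1,"xyz":[0.047,-0.0055,0.002],"dr":[0,0,0]},{"grip":1,"xyz":[0.05,-0.008,0.002],"dr":[0,0,0]},{"grip":1,"xyz":[0.0525,-0.011,0.002],"dr":[0,0,0]},{"grip":1,"xyz":[0.0525,-0.011,0.002],"dr":[0,0,0]}]'
python3 - <<'E'
from h import *
for l in (1.31,1.41,1.5,1.57):
    p=finger(l,r=.040-.013*l/1.57);print(round(l,2),p,rel(tank_goal(*p,.104))[0])
I=ctrl.read_camera("wrist");cv2.imwrite("pics/w2.png",I[:,:,::-1])
E
```

```text
time: 3.2
eef_pos: [0.5916, -0.0882, 0.1033]
tcp_rot: [0.998, -0.067, 0.0, 0.0]
contact_force: [-0.0, 0.2, 0.0]
opening: -0.004
1.31 [ 0.0229 -0.0692] [ 0.0023 -0.0021 -0.0007]
1.41 [ 0.0249 -0.0655] [ 0.0043 -0.0058 -0.0007]
1.5 [ 0.0262 -0.0619] [ 0.0056 -0.0094 -0.0007]
1.57 [ 0.027 -0.059] [ 0.0063 -0.0122 -0.0007]
```

View pics/w2.png

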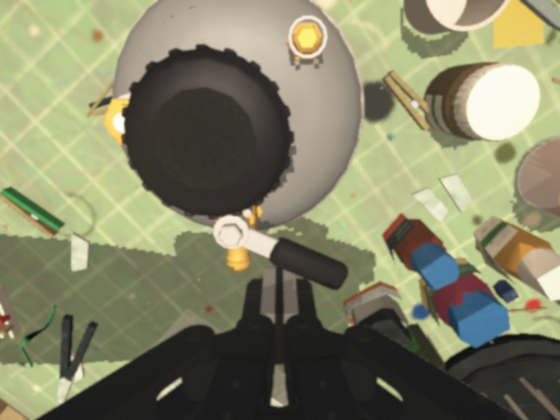

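The lever has turned to about 1.2 rad, with its pivot at (232,232) and tip at (345,275). The finger is on the sleeve, so I'll push on to the stop.

```bash
python3 -m jog '[{"grip":1,"xyz":[0.003,-0.002,0],"dr":[0,0,0]},{"grip":1,"xyz":[0.006,-0.005,0],"dr":[0,0,0]},{"grip":1,"xyz":[0.008,-0.008,0],"dr":[0,0,0]},{"grip":1,"xyz":[0.009,-0.011,0],"dr":[0,0,0]},{"grip":1,"xyz":[0.009,-0.0135,0],"dr":[0,0,0]},{"grip":1,"xyz":[0.009,-0.0135,0],"dr":[0,0,0]},{"grip":1,"xyz":[0.009,-0.0135,0],"dr":[0,0,0]}]'
python3 - <<'E'
from h import *
I=ctrl.read_camera("wrist");cv2.imwrite("pics/w3.png",I[:,:,::-1])
E
```

```text
time: 3.83
eef_pos: [0.6023, -0.0766, 0.1035]
tcp_rot: [0.998, -0.067, 0.001, 0.0]
contact_force: [1.1, -2.4, -2.1]
opening: 0.001
```

View pics/w3.png

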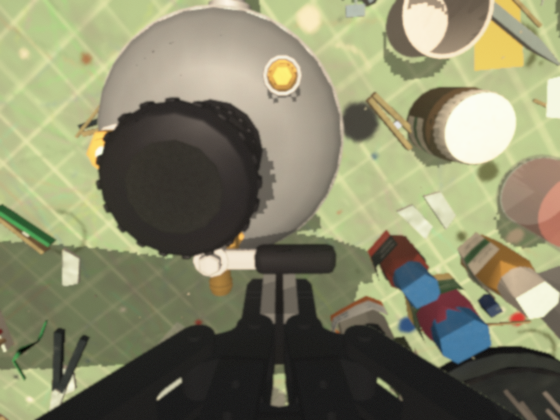

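The lever now lies level, pivot (212,262) to tip (333,258). I'll nudge 2 mm further to confirm the stop, then back off and rise.

```bash
python3 -m jog '[{"grip":1,"xyz":[0,-0.001,0],"dr":[0,0,0]},{"grip":1,"xyz":[0,-0.002,0],"dr":[0,0,0]},{"grip":1,"xyz":[0,-0.002,0],"dr":[0,0,0]},{"grip":1,"xyz":[0,-0.002,0],"dr":[0,0,0]}]'
python3 -m jog '[{"grip":1,"xyz":[0,0.008,0],"dr":[0,0,0]},{"grip":1,"xyz":[0,0.018,0],"dr":[0,0,0]},{"grip":1,"xyz":[0,0.018,-0.03],"dr":[0,0,0]},{"grip":1,"xyz":[0,0.018,-0.065],"dr":[0,0,0]},{"grip":1,"xyz":[0,0.018,-0.08],"dr":[0,0,0]},{"grip":1,"xyz":[0,0.018,-0.08],"dr":[0,0,0]},{"grip":1,"xyz":[0,0.018,-0.08],"dr":[0,0,0]}]'
python3 - <<'E'
from h import *
s=ctrl.get_state();I=ctrl.read_camera("wrist");cv2.imwrite("pics/w4.png",I[:,:,::-1])
c=ctrl.get_calibration("wrist")
H=np.eye(4);H[:3,:3]=Ro.from_quat(s["tcp_rot"]).as_matrix();H[:3,3]=s["eef_pos"]
M=np.linalg.inv(H@c["hand_eye"]);M=c["mtx"]@M[:3];np.save("M4.npy",M)
pv=np.array([0,-.042])
for k,X in dict(knob=np.r_[w(0,0),.152],pin=np.r_[w(-.042,0),.102],relief=np.r_[w(.03,.03),.104],piv=np.r_[w(0,-.042),.116],tip=np.r_[w(.052,-.042),.111]).items(): print(k,proj(M,X))
print(rel(tank_goal(0,0,.165),YAW))
E
```

```text
time: 4.22
eef_pos: [0.6022, -0.0765, 0.1035]
tcp_rot: [0.998, -0.067, 0.001, 0.002]
contact_force: [0.6, -7.8, -1.3]
opening: 0.003
time: 4.8
eef_pos: [0.6001, -0.0925, 0.1846]
tcp_rot: [0.998, -0.068, 0.001, -0.0]
contact_force: [0.1, -0.2, -0.6]
opening: 0.005
knob [214.4925 108.6903]
pin [158.7199 104.3612]
relief [277.9486  48.7712]
piv [229.0612 177.5311]
tip [314.3982 175.0632]
(array([-0.0289, -0.074 ,  0.0178]), array([-0.0009,  0.0009, -0.0053]))
```

View pics/w4.png

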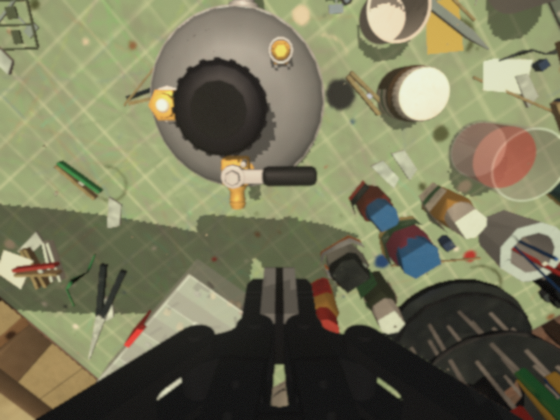

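The 7.8 N reaction without movement confirms the stop: the lever, pivot (232,177) to tip (316,176), is shut. The knob, at (219,105), sits about 2 mm further in +x than predicted. Next I'll move over it and make one test stroke.

```bash
python3 -m jog '[{"grip":1,"xyz":[-0.01,-0.03,0],"dr":[0,0,0]},{"grip":1,"xyz":[-0.02,-0.06,0],"dr":[0,0,0]},{"grip":1,"xyz":[-0.027,-0.075,0.005],"dr":[0,0,0]},{"grip":1,"xyz":[-0.027,-0.075,0.018],"dr":[0,0,0]},{"grip":1,"xyz":[-0.027,-0.075,0.025],"dr":[0,0,0]},{"grip":1,"xyz":[-0.027,-0.075,0.025],"dr":[0,0,0]},{"grip":1,"xyz":[-0.027,-0.075,0.025],"dr":[0,0,0]}]'
python3 - <<'E'
from h import *
print(rel(tank_goal(0.001,0,.152),YAW))
I=ctrl.read_camera("scene");cv2.imwrite("pics/s1.png",cv2.resize(I[150:300,210:380,::-1],None,fx=4,fy=4,interpolation=cv2.INTER_CUBIC))
E
```

```text
time: 5.43
eef_pos: [0.5822, -0.015, 0.1565]
tcp_rot: [0.998, -0.068, -0.002, -0.0]
contact_force: [0.4, -0.5, -0.0]
opening: -0.001
(array([-0.0008,  0.0001,  0.0045]), array([ 0.0001,  0.0031, -0.0058]))
```

View pics/s1.png

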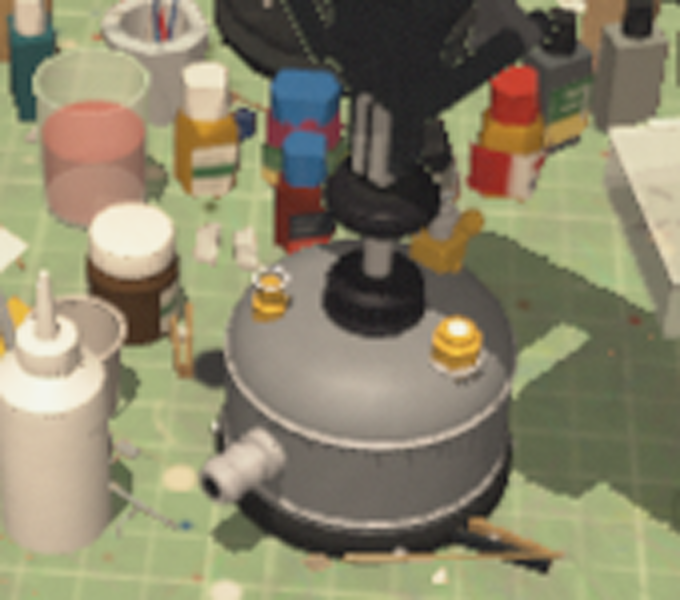

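The fingers stand just above the middle of the knob, at (380,185) in this enlargement, and the pin, at (458,335), is in. Now a test stroke.

```bash
python3 -m jog '[{"grip":1,"xyz":[0,0,0.01],"dr":[0,0,0]},{"grip":1,"xyz":[0,0,0.02],"dr":[0,0,0]},{"grip":1,"xyz":[0,0,0.027],"dr":[0,0,0]},{"grip":1,"xyz":[0,0,0.03],"dr":[0,0,0]},{"grip":1,"xyz":[0,0,0.031],"dr":[0,0,0]},{"grip":1,"xyz":[0,0,0.031],"dr":[0,0,0]}]'
```

```text
time: 5.98
eef_pos: [0.5849, -0.0155, 0.1296]
tcp_rot: [0.998, -0.068, 0.002, 0.001]
contact_force: [-1.4, -0.3, 7.6]
opening: 0.0
```

```bash
python3 -m jog '[{"grip":1,"xyz":[0,0,0.002],"dr":[0,0,0]},{"grip":1,"xyz":[0,0,0.003],"dr":[0,0,0]},{"grip":1,"xyz":[0,0,0.003],"dr":[0,0,0]},{"grip":1,"xyz":[0,0,0.003],"dr":[0,0,0]}]'
```

```text
time: 6.32
eef_pos: [0.585, -0.0156, 0.128]
tcp_rot: [0.998, -0.068, 0.002, 0.001]
contact_force: [-2.0, -0.1, 11.9]
opening: -0.002
```

```bash
python3 -m jog '[{"grip":1,"xyz":[-0.001,0,-0.018],"dr":[0,0,0]},{"grip":1,"xyz":[-0.002,0,-0.036],"dr":[0,0,0]},{"grip":1,"xyz":[-0.002,0,-0.036],"dr":[0,0,0]},{"grip":1,"xyz":[-0.002,0,-0.036],"dr":[0,0,0]},{"grip":1,"xyz":[-0.002,0,-0.036],"dr":[0,0,0]},{"grip":1,"xyz":[-0.002,0,-0.036],"dr":[0,0,0]},{"grip":1,"xyz":[-0.002,0,-0.022],"dr":[0,0,0]},{"grip":1,"xyz":[-0.002,0,-0.012],"dr":[0,0,0]},{"grip":1,"xyz":[-0.002,0,-0.004],"dr":[0,0,0]},{"grip":1,"xyz":[-0.002,0,0.002],"dr":[0,0,0]},{"grip":1,"xyz":[-0.002,0,0.002],"dr":[0,0,0]},{"grip":1,"xyz":[-0.002,0,0.002],"dr":[0,0,0]}]'
python3 - <<'E'
from h import *
I=ctrl.read_camera("scene");cv2.imwrite("pics/s2.png",cv2.resize(I[150:300,210:380,::-1],None,fx=4,fy=4,interpolation=cv2.INTER_CUBIC))
E
```

```text
time: 7.32
eef_pos: [0.5824, -0.0144, 0.1278]
tcp_rot: [0.998, -0.067, 0.001, 0.0]
contact_force: [-9.4, 1.4, 24.0]
opening: 0.003
```

View pics/s2.png

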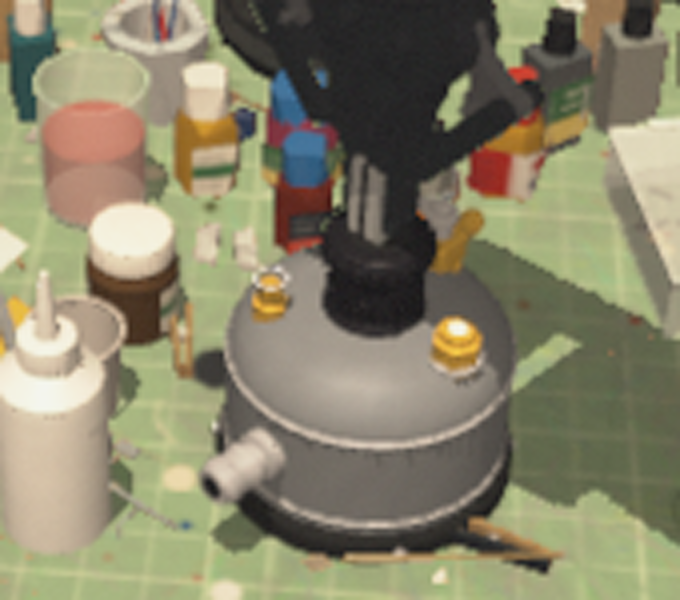

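The knob is on its stop (24 N reaction), the pin is still in at (458,330), and the tank hasn't moved. That makes two strokes, so I'll continue.

```bash
for i in 1; do python3 -m jog '[{"grip":1,"xyz":[0,0,-0.018],"dr":[0,0,0]},{"grip":1,"xyz":[0,0,-0.038],"dr":[0,0,0]},{"grip":1,"xyz":[0,0,-0.038],"dr":[0,0,0]},{"grip":1,"xyz":[0,0,-0.038],"dr":[0,0,0]},{"grip":1,"xyz":[0,0,-0.038],"dr":[0,0,0]},{"grip":1,"xyz":[0,0,-0.038],"dr":[0,0,0]},{"grip":1,"xyz":[0,0,-0.024],"dr":[0,0,0]},{"grip":1,"xyz":[0,0,-0.014],"dr":[0,0,0]},{"grip":1,"xyz":[0,0,-0.006],"dr":[0,0,0]},{"grip":1,"xyz":[0,0,0],"dr":[0,0,0]},{"grip":1,"xyz":[0,0,0],"dr":[0,0,0]},{"grip":1,"xyz":[0,0,0],"dr":[0,0,0]}]'; done
python3 - <<'E'
from h import *
I=ctrl.read_camera("scene");cv2.imwrite("pics/s3.png",cv2.resize(I[200:260,280:370,::-1],None,fx=6,fy=6,interpolation=cv2.INTER_CUBIC))
E
python3 -m jog '[{"grip":1,"xyz":[0,0,-0.018],"dr":[0,0,0]},{"grip":1,"xyz":[0,0,-0.038],"dr":[0,0,0]},{"grip":1,"xyz":[0,0,-0.038],"dr":[0,0,0]},{"grip":1,"xyz":[0,0,-0.038],"dr":[0,0,0]},{"grip":1,"xyz":[0,0,-0.038],"dr":[0,0,0]},{"grip":1,"xyz":[0,0,-0.038],"dr":[0,0,0]},{"grip":1,"xyz":[0,0,-0.024],"dr":[0,0,0]},{"grip":1,"xyz":[0,0,-0.014],"dr":[0,0,0]},{"grip":1,"xyz":[0,0,-0.006],"dr":[0,0,0]},{"grip":1,"xyz":[0,0,0],"dr":[0,0,0]},{"grip":1,"xyz":[0,0,0],"dr":[0,0,0]},{"grip":1,"xyz":[0,0,0],"dr":[0,0,0]}]'
python3 - <<'E'
from h import *
I=ctrl.read_camera("scene");cv2.imwrite("pics/s4.png",cv2.resize(I[200:260,280:370,::-1],None,fx=6,fy=6,interpolation=cv2.INTER_CUBIC))
E
```

```text
time: 8.37
eef_pos: [0.582, -0.0142, 0.1278]
tcp_rot: [0.998, -0.067, 0.0, 0.0]
contact_force: [-10.6, 1.6, 25.8]
opening: 0.003
time: 9.42
eef_pos: [0.582, -0.0142, 0.1278]
tcp_rot: [0.998, -0.067, 0.0, 0.0]
contact_force: [-9.8, 2.0, 26.5]
opening: -0.001
```

View pics/s3.png

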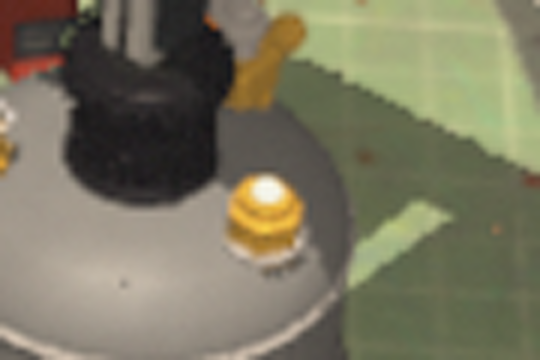

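View pics/s4.png

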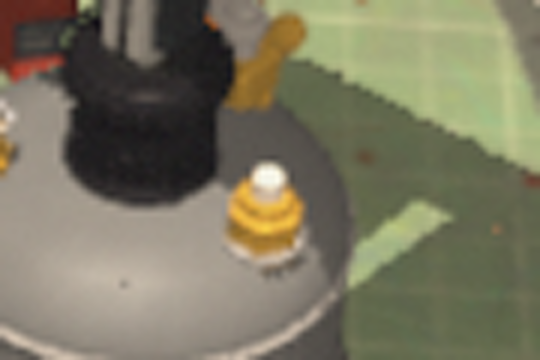

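The pin began to stir on the fourth stroke, its top going from (267,188) to (268,170) in the enlargement. Two more strokes.

```bash
python3 -m jog '[{"grip":1,"xyz":[0,0,-0.018],"dr":[0,0,0]},{"grip":1,"xyz":[0,0,-0.038],"dr":[0,0,0]},{"grip":1,"xyz":[0,0,-0.038],"dr":[0,0,0]},{"grip":1,"xyz":[0,0,-0.038],"dr":[0,0,0]},{"grip":1,"xyz":[0,0,-0.038],"dr":[0,0,0]},{"grip":1,"xyz":[0,0,-0.038],"dr":[0,0,0]},{"grip":1,"xyz":[0,0,-0.024],"dr":[0,0,0]},{"grip":1,"xyz":[0,0,-0.014],"dr":[0,0,0]},{"grip":1,"xyz":[0,0,-0.006],"dr":[0,0,0]},{"grip":1,"xyz":[0,0,0],"dr":[0,0,0]},{"grip":1,"xyz":[0,0,0],"dr":[0,0,0]},{"grip":1,"xyz":[0,0,0],"dr":[0,0,0]}]'
python3 -m jog '[{"grip":1,"xyz":[0,0,-0.018],"dr":[0,0,0]},{"grip":1,"xyz":[0,0,-0.038],"dr":[0,0,0]},{"grip":1,"xyz":[0,0,-0.038],"dr":[0,0,0]},{"grip":1,"xyz":[0,0,-0.038],"dr":[0,0,0]},{"grip":1,"xyz":[0,0,-0.038],"dr":[0,0,0]},{"grip":1,"xyz":[0,0,-0.038],"dr":[0,0,0]},{"grip":1,"xyz":[0,0,-0.024],"dr":[0,0,0]},{"grip":1,"xyz":[0,0,-0.014],"dr":[0,0,0]},{"grip":1,"xyz":[0,0,-0.006],"dr":[0,0,0]},{"grip":1,"xyz":[0,0,0],"dr":[0,0,0]},{"grip":1,"xyz":[0,0,0],"dr":[0,0,0]},{"grip":1,"xyz":[0,0,0],"dr":[0,0,0]}]'
python3 - <<'E'
from h import *
I=ctrl.read_camera("scene");cv2.imwrite("pics/s5.png",cv2.resize(I[200:260,280:370,::-1],None,fx=6,fy=6,interpolation=cv2.INTER_CUBIC))
E
```

```text
time: 10.47
eef_pos: [0.582, -0.0142, 0.1278]
tcp_rot: [0.998, -0.067, 0.0, 0.0]
contact_force: [-11.1, 1.4, 24.7]
opening: -0.004
time: 11.47
eef_pos: [0.582, -0.0142, 0.1278]
tcp_rot: [0.998, -0.067, 0.0, 0.0]
contact_force: [-10.4, 1.6, 26.0]
opening: -0.001
```

View pics/s5.png

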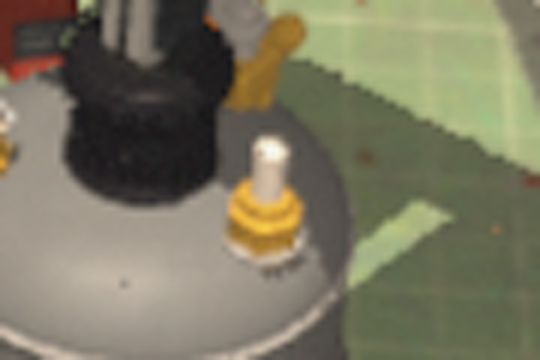

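The pin top is now at (270,147), roughly 12 mm out and likely just short. Two more strokes, with a picture after each.

```bash
python3 -m jog '[{"grip":1,"xyz":[0,0,-0.018],"dr":[0,0,0]},{"grip":1,"xyz":[0,0,-0.038],"dr":[0,0,0]},{"grip":1,"xyz":[0,0,-0.038],"dr":[0,0,0]},{"grip":1,"xyz":[0,0,-0.038],"dr":[0,0,0]},{"grip":1,"xyz":[0,0,-0.038],"dr":[0,0,0]},{"grip":1,"xyz":[0,0,-0.038],"dr":[0,0,0]},{"grip":1,"xyz":[0,0,-0.024],"dr":[0,0,0]},{"grip":1,"xyz":[0,0,-0.014],"dr":[0,0,0]},{"grip":1,"xyz":[0,0,-0.006],"dr":[0,0,0]},{"grip":1,"xyz":[0,0,0],"dr":[0,0,0]},{"grip":1,"xyz":[0,0,0],"dr":[0,0,0]},{"grip":1,"xyz":[0,0,0],"dr":[0,0,0]}]'
python3 - <<'E'
from h import *
I=ctrl.read_camera("scene");cv2.imwrite("pics/s6.png",cv2.resize(I[200:260,280:370,::-1],None,fx=6,fy=6,interpolation=cv2.INTER_CUBIC))
E
python3 -m jog '[{"grip":1,"xyz":[0,0,-0.018],"dr":[0,0,0]},{"grip":1,"xyz":[0,0,-0.038],"dr":[0,0,0]},{"grip":1,"xyz":[0,0,-0.038],"dr":[0,0,0]},{"grip":1,"xyz":[0,0,-0.038],"dr":[0,0,0]},{"grip":1,"xyz":[0,0,-0.038],"dr":[0,0,0]},{"grip":1,"xyz":[0,0,-0.038],"dr":[0,0,0]},{"grip":1,"xyz":[0,0,-0.024],"dr":[0,0,0]},{"grip":1,"xyz":[0,0,-0.014],"dr":[0,0,0]},{"grip":1,"xyz":[0,0,-0.006],"dr":[0,0,0]},{"grip":1,"xyz":[0,0,0],"dr":[0,0,0]},{"grip":1,"xyz":[0,0,0],"dr":[0,0,0]},{"grip":1,"xyz":[0,0,0],"dr":[0,0,0]}]'
python3 - <<'E'
from h import *
I=ctrl.read_camera("scene");cv2.imwrite("pics/s7.png",cv2.resize(I[200:260,280:370,::-1],None,fx=6,fy=6,interpolation=cv2.INTER_CUBIC))
for z in (.102,.112,.1145,.117): print(z,(proj(P("scene"),np.r_[w(-.042,0),z])-[280,200])*6)
E
```

```text
time: 12.52
eef_pos: [0.582, -0.0142, 0.1278]
tcp_rot: [0.998, -0.067, 0.0, 0.0]
contact_force: [-9.8, 1.1, 25.3]
opening: -0.002
time: 13.57
eef_pos: [0.582, -0.0142, 0.1278]
tcp_rot: [0.998, -0.067, 0.0, 0.0]
contact_force: [-9.5, 1.4, 26.1]
opening: -0.003
0.102 [272.738  190.1039]
0.112 [275.9569 161.4846]
0.1145 [276.7694 154.261 ]
0.117 [277.585  147.0096]
```

View pics/s6.png

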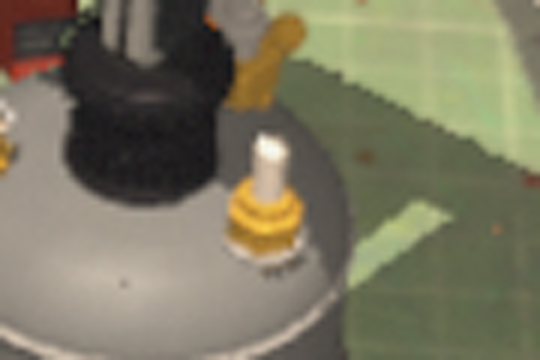

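View pics/s7.png

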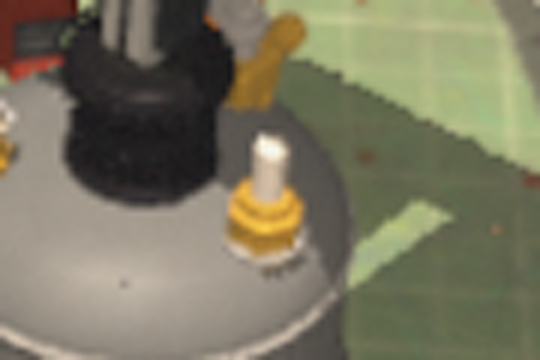

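The pin top stays at (270,145) over the last two strokes, about 15 mm above its start, so it is fully out. Now I'll lift off and check everything.

```bash
python3 -m jog '[{"grip":1,"xyz":[0,0,-0.03],"dr":[0,0,0]},{"grip":1,"xyz":[0,0,-0.06],"dr":[0,0,0]},{"grip":1,"xyz":[0,0,-0.09],"dr":[0,0,0]},{"grip":1,"xyz":[0,0.03,-0.11],"dr":[0,0,0]},{"grip":1,"xyz":[-0.02,0.06,-0.11],"dr":[0,0,0]},{"grip":1,"xyz":[-0.04,0.09,-0.11],"dr":[0,0,0]},{"grip":1,"xyz":[-0.06,0.12,-0.11],"dr":[0,0,0]},{"grip":1,"xyz":[-0.08,0.15,-0.11],"dr":[0,0,0]},{"grip":1,"xyz":[-0.08,0.17,-0.11],"dr":[0,0,0]},{"grip":1,"xyz":[-0.08,0.17,-0.11],"dr":[0,0,0]},{"grip":1,"xyz":[-0.08,0.17,-0.11],"dr":[0,0,0]}]'
python3 - <<'E'
from h import *
A=ctrl.read_camera("scene")[:,:,::-1];B=ctrl.read_camera("top")[:,:,::-1]
z=lambda a:cv2.resize(a,None,fx=4,fy=4,interpolation=cv2.INTER_CUBIC)
cv2.imwrite("pics/s8.png",z(A[160:300,200:380]));cv2.imwrite("pics/t8.png",z(B[140:280,210:370]))
cv2.imwrite("pics/s8full.png",A)
E
```

```text
time: 14.53
eef_pos: [0.4781, -0.1721, 0.231]
tcp_rot: [0.998, -0.069, -0.001, -0.001]
contact_force: [-0.6, 0.5, -0.4]
opening: 0.002
```

View pics/s8.png

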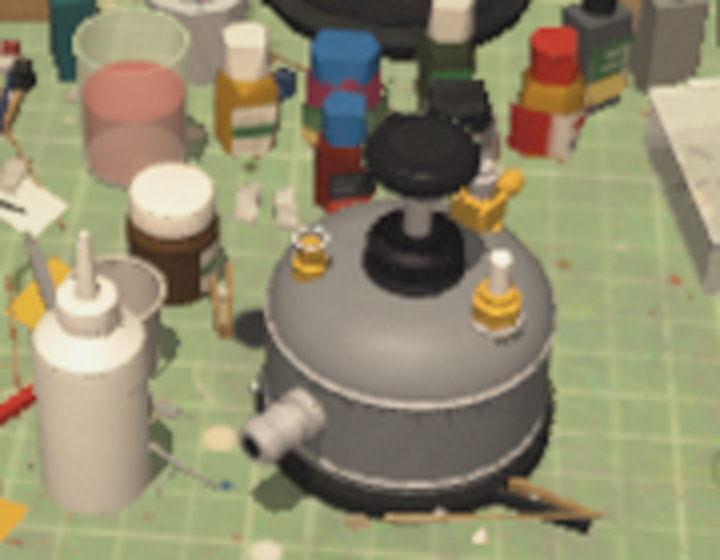

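View pics/t8.png

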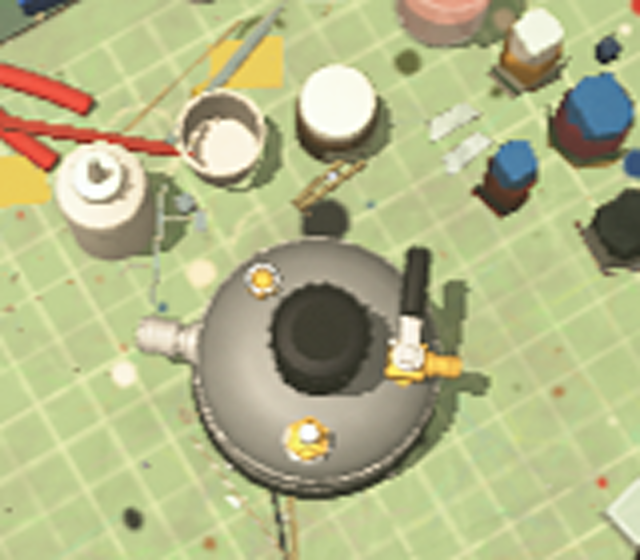

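The knob is up, with its top at (424,140) in the scene crop. The pin stands tall at (500,257), the lever points along the tank's +x, from (407,355) to (418,250) in the top crop, and nothing else has moved. One last pin height check before handing in.

Run:
```python
from h import *
print(tri(np.array([500/4+200,257/4+160]),np.array([309/4+210,431/4+140])))
print(tri(np.array([424/4+200,142/4+160]),np.array([322/4+210,332/4+140])))
print(ctrl.get_state()["time"],ctrl.sign_off())
```

```text
(array([ 0.5404, -0.0105,  0.1157]), np.float64(0.6339948181439458), np.float64(0.561363262209374))
(array([ 0.5813, -0.0164,  0.1497]), np.float64(0.6162520473495069), np.float64(0.5595920316270563))
the job is handed in; nothing more can be done
14.6333 None
```

The tank is charged, and I handed the job in at 14.6 s. The system gave no verdict, so the checks below are my own.

- **Lever:** I pushed it round with the closed fingertips until it met its stop, where the force rose to 7.8 N without movement. The last top view shows it lying along the tank's +x.
- **Pumping:** I made eight strokes. From the second on, each pressed the knob onto its stop at about 25 N. On the first, the force reached only about 12 N, but the tip was at the stop height. The pin stirred on the fourth stroke and no longer rose between the seventh and eighth.
- **Pin:** Its top measured 115.7 mm above the bench after the last stroke, against 99.6 mm before the first. That is about 16 mm of travel.
- **Knob:** It is back up, with its top measured at 149.7 mm.
- **Tank, bottle, jar and cup:** They appear in the same places as in the first pictures.
- **Robot:** It ended clear, touching nothing.

The camera heights read 1 to 4 mm lower than the stated ones throughout, before and after pumping. The calibration is good to about 2 mm, so I put this down mainly to camera bias. While the knob was down on its stop, the wrist also felt about 10 N sideways, but the tank did not move.

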